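Move three dental casts round to their next stations

ROBOT

A 7-joint arm with a two-finger parallel gripper is mounted at the origin on the work surface. World frame = base frame: x ahead of the robot, y to its left, z up, the work surface at z = 0. Lengths are in m, angles in rad, forces in N, time in s.
With the tool pointing down it reaches from about 0.4 to 0.85 m from the base axis. Payload 6.9 kg.
Tool frame: the origin (TCP) lies at the very end of the fingers, on their centre line; the grasp point (between the pads) lies 19 mm behind it; x points along the fingers, z is the direction in which the jaws open and shut, and the axes are right-handed (so a half turn about x gives the same grasp; the last joint's range is limited). The gripper opens to 85 mm and grips with 20 to 120 N. Pads are 22 mm wide; open, the fingers measure 114 mm over their backs; the gripper's body (76 mm by 85 mm) begins 54 mm behind the grasp point. The pads swing forward as they close: fully open they stand 13 mm farther back than shut.
Start: joints at [1.258, 0.507, -0.238, 1.5, 0.126, 1.149, -0.155], TCP at [0.254, -0.571, 0.231] pointing down, gripper open.
Joint ranges: [-3.08, 3.08], [-0.24, 2.05], [-1.43, 1.35], [0, 2.5], [-1.52, 4.66], [0.17, 1.96], [-2.89, 2.89]. Speed limits (rad/s): [2.39, 2.39, 3.14, 3.14, 3.14, 3.14, 3.14].

INTERFACE

Orientations are given as a unit quaternion [w, x, y, z].
In Python, from cell import arm gives the robot as it stands.
- The arm moves only by the tool step_arm, never from a script. Its argument "deltas" is a list that holds one entry, the list of rows, each a list of 6 numbers: the shift along the tool's x, y, z in mm, then the turn, a rotation vector about the tool's x, y, z in degrees. In form: [[[dx, dy, dz, rx, ry, rz], ...]]. A call has 1 to 12 rows; each row shifts and turns the commanded pose from where the row before left it, along the tool's axes as they then stand; what a row does not reach is not made up. A row lasts 1/8 s, in which the tool goes at most 62.5 mm and 10.7 degrees, less where a joint would pass 70% of its speed; a pose out of reach is approached as far as the arm can. A call is refused whole if a number of a shift passes 62.5 or a number of a turn 10.7, either way. A call with a gripper value outside its range is refused whole. "claw" is the gripper command: -1 is shut, 1 is fully open, values between are in proportion, set as the call begins (left out, the last holds). The fingers move at their own pace and stop on an object; "grip_force" is the grip in N (left out, the last holds). Time passes only in rows, so rows that do not move let the fingers close. It gives the time, the measured TCP pose, the force and the opening at its end, in the units of the state.
- arm.state(): the state, without advancing time (a new reading comes with each control period).
- arm.capture(name): name is "scene" or "side" or "wrist"; returns the picture (400x640x3 uint8, red, green, blue); there is no depth.
- arm.get_calibration(name): a dict with "mtx" (3x3 intrinsics, pixels), "R" (3x3) and "t" (3): a world point X has camera coordinates R X + t. Camera axes: x right, y down, z forward; pixel columns grow to the right and rows downward; lengths in m; the calibration is good to about 2 mm. The wrist camera is an equidistant fisheye: a pixel r from the principal point sees the ray r / f radians off the axis. A picture is of the moment at which its call begins: read the wrist's pose just before it. get_calibration takes no time and is no camera call; for the wrist camera it gives the pose at the moment of the call.
- arm.close_job(): hands the job in, once; it reports no verdict.
The state is a dict: "clock": time; "joints": joint angles; "dq": joint speeds; "tau": joint torques, N m; "tool_pos": TCP position; "tcp_rot": TCP orientation; "contact_force": force on the tool from outside, world axes, zero at the start; "torque": the same for the moment, N m; "finger_gap": finger opening in m.
Only numpy, scipy, OpenCV 4.12 (cv2) and the standard library are available. Lean on these libraries where they do the work, as an engineer would, in place of code of your own. Each camera call takes 0.05 s, during which the arm holds its last target. There are 200 camera calls.

TASK

The three plaster casts are each at the wrong station: the full upper cast must go onto the round survey table, the horseshoe-shaped lower cast onto the pan of the scale, and the narrow quadrant cast into the case tray, each upright with its teeth up and in the middle of its place. Every station is occupied, so first park one cast of your choice in the middle of the black rubber pad and let go of it there, then move the others round, one at a time. The plaster is brittle: set each cast down gently without dropping it, and leave the mixing bowl, the jar and the brush where they are.

Things in the scene. Friction and masses are not known exactly. Their poses are not given: they have to be found in the camera images.
- upper_mid (a point): Upper cast: white plaster, solid in the middle (palate), straight heel, pointed front, U-shaped tooth row; 59 mm long (x), 58 mm wide between parallel side faces (y; faces at x -29 to 0 mm), 40 mm high, of which the smooth base block is 26 mm. 100 to 180 g. Grasp across y, 5 to 26 mm above its underside. Given point: its centre, 20 mm above its underside; x to the front teeth, y across, z up. Starts upright on the case tray.
- lower_mid (a point): Lower cast: white plaster horseshoe, open right through its middle and at the back, round front, U-shaped tooth row; 59 mm long (x), 58 mm wide between parallel outer faces (y; faces at x -29 to 0 mm), limbs 17 mm wide, 40 mm high, base 26 mm. 75 to 145 g. Grasp across y, 5 to 26 mm above its underside. Given point: its centre, 20 mm above its underside; x to the front teeth, y across, z up. Starts upright on the survey table.
- quadrant_mid (a point): Quadrant cast: narrow white plaster block with one straight row of five teeth; 58 mm long (x), 30 mm wide (y), 40 mm high, of which the base block is 26 mm. 55 to 105 g. Grasp across y, 5 to 26 mm above its underside. Given point: its centre, 20 mm above its underside; x to the front teeth, y across, z up. Starts upright on the pan of the scale.
- survey_table_top (a point): Survey table: squat round metal stand, fixed; a flat aluminium disc 96 mm in diameter, top 40 mm above the bench, on a short column and a dark round foot 100 mm in diameter. Given point: centre of the disc's top face. The lower cast stands here at the start; the upper cast belongs here.
- scale_top (a point): Small bench scale, fixed: white body 28 mm high, flat round steel pan 96 mm in diameter, top 38 mm above the bench (it does not move), dark display at the -x end. Given point: centre of the pan's top face; the body reaches 85 mm from it towards -x, 55 mm towards +x and to either side. The quadrant cast stands here at the start; the lower cast belongs here.
- case_tray_top (a point): Case tray: flat bright aluminium tray, fixed, 110 mm (x) by 130 mm (y), with a lip 4 mm wide, top 7 mm above the bench; its flat floor is 4 mm above the bench. Given point: centre of the inner floor. The upper cast stands here at the start; the quadrant cast belongs here.
- pad_top (a point): Black rubber pad, fixed, 90 mm square and 6 mm thick, empty at the start: the free parking spot. The point given is the centre of its top face.
- bowl_mid (a point): Blue mixing bowl, loose, 68 mm in diameter and 38 mm high; a bystander. The point given is on its axis, half-way up.
- jar_mid (a point): Small amber glass jar with a metal cap, loose, 44 mm in diameter and 45 mm high; a bystander. The point given is its centre.
- brush: Bench brush with a wooden handle, 160 mm long, lying loose on the bench, roughly along y; a bystander. The point given is on the bench under its middle, x points along it to the bristles.
Things that resemble listed ones, but are neither listed nor needed, are in the scene too. What is shaped like the part that bears quadrant_mid but blue or pink is not meant. What is shaped like the part that bears upper_mid but red or yellow is not meant.

How it is judged:
By the outcome, as a careful person would: the job done as asked, in the order asked, and still so for the second after the job is handed in, with the robot touching nothing.
It also fails if it takes over 138 s, if anything falls off the work surface, if the arm or the gripper's body presses on something with over 40 N, if the wrist force passes 120 N, or if a joint passes its speed limit or range.

## Working session

There is one attempt and no reset: what is moved stays moved. The work goes in short steps, Python scripts to look and compute and a tool call to move; the robot and the scene stay as the last step left them, time stands still between calls to the robot, and variables do not carry over. Pictures are saved under pics/ and viewed, about 12 in all and at most 16, crops included, and the job is handed in when it is done.

Besides the shell and the picture viewer there is one more tool, called after ">>>" as a command line: name --argument value ..., lists and objects as JSON in quotes. step_arm: Moves the arm, as the interface text tells. Its arguments: {"type":"object","properties":{"deltas":{"type":"array"},"claw":{"type":"number"},"grip_force":{"type":"number"}},"required":["deltas"]}

```bash
mkdir -p pics; ls
python3 - <<'E'
from cell import arm
import cv2
print(arm.state())
for n in("scene","side","wrist"):
    c=arm.get_calibration(n); print(n,c)
    cv2.imwrite(f"pics/{n}0.png",cv2.cvtColor(arm.capture(n),cv2.COLOR_RGB2BGR))
E
```

```text
pics
{'clock': 0.0, 'joints': array([ 1.25850877,  0.50835538, -0.23751254,  1.50114771,  0.12570717,
        1.14884498, -0.15480674]), 'dq': array([-2.78040710e-04,  1.54482102e-03,  3.03864457e-04, -2.09732729e-05,
       -6.59343311e-04, -1.18918238e-04,  1.03935411e-03]), 'tau': array([ 6.11839914e-04, -6.20599508e+01, -2.18620621e+00, -2.49658066e+01,
        1.26797441e-02,  1.19006069e-02, -1.29650010e-05]), 'tool_pos': array([ 0.25331061, -0.57082828,  0.23041319]), 'tcp_rot': array([ 0.59228949,  0.38576926,  0.59335055, -0.38511084]), 'contact_force': array([0.88705652, 0.30639374, 0.0514737 ]), 'torque': array([-0.01102089, -0.00843382, -0.01367492]), 'finger_gap': 0.08560913023209117}
scene {'mtx': array([[437.24995567,   0.        , 319.79614433],
       [  0.        , 437.24995567, 208.27356034],
       [  0.        ,   0.        ,   1.        ]]), 'R': array([[-0.57422169,  0.81858039, -0.01398552],
       [ 0.51261617,  0.34616795, -0.78574322],
       [-0.63835266, -0.45836   , -0.61839469]]), 't': array([ 0.25926012, -0.2649011 ,  1.74903661])}
side {'mtx': array([[451.03208384,   0.        , 322.58816717],
       [  0.        , 451.03208384, 191.60999123],
       [  0.        ,   0.        ,   1.        ]]), 'R': array([[ 0.99424315, -0.1064166 , -0.01249254],
       [-0.06470548, -0.50338938, -0.86163353],
       [ 0.0854035 ,  0.85748157, -0.50737718]]), 't': array([-0.56006387,  0.13643798,  1.31249132])}
wrist {'mtx': array([[309.70691629,   0.        , 325.68755201],
       [  0.        , 309.70691629, 199.67567122],
       [  0.        ,   0.        ,   1.        ]]), 'R': array([[ 0.40716674, -0.91335288, -0.0013235 ],
       [-0.86590384, -0.38647444,  0.31756582],
       [-0.29056116, -0.12815622, -0.94823531]]), 't': array([-0.62568396, -0.04098297,  0.38065651])}
```

View pics/scene0.png

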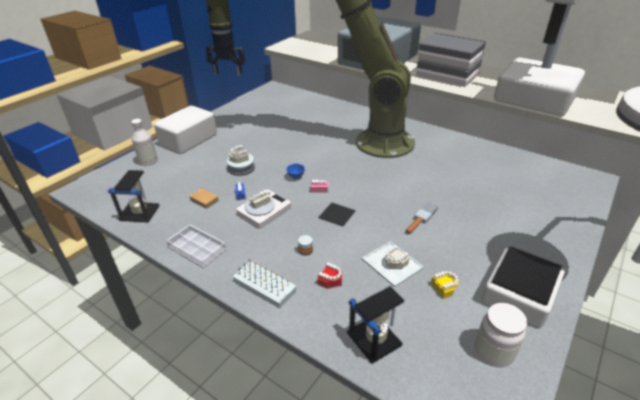

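View pics/side0.png

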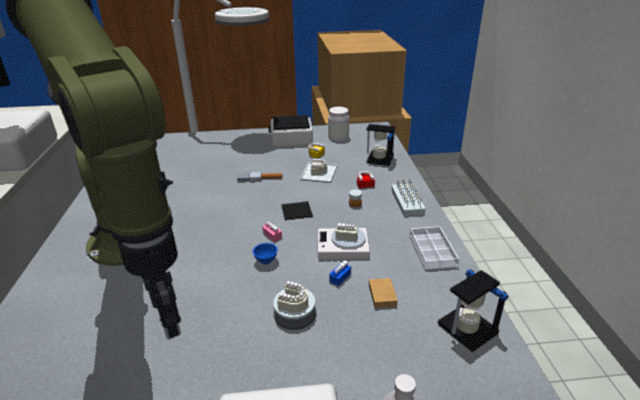

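The scene picture shows these objects:
- **Lower cast:** on the survey table, scene (239,158).
- **Quadrant:** on the scale, scene (263,204).
- **Pad:** empty, scene (337,214).
- **Upper cast:** on the tray, scene (395,258).

Things that could be confused with them:
- **Coloured quadrants:** blue (239,190) and pink (319,186).
- **Coloured uppers:** red (330,275) and yellow (445,284).
- **White casts in articulators:** (135,205) and (375,330).

I choose the white casts on the stations, and check them in one close crop.

Run:
```python
import cv2,numpy as np
a=cv2.imread("pics/scene0.png");b=cv2.imread("pics/side0.png")
def c(im,u,v,w=33,h=25): return cv2.resize(im[v-h:v+h,u-w:u+w],(396,300),interpolation=cv2.INTER_CUBIC)
# 6x: crop px = 6*(u-(u0-33))
r1=np.hstack([c(a,239,158),c(a,395,260)]); r2=np.hstack([c(a,263,208),c(a,337,214)])
cv2.imwrite("pics/m1.png",np.vstack([r1,r2]))
r1=np.hstack([c(b,295,303),c(b,319,170)]); r2=np.hstack([c(b,345,240),c(b,297,210)])
cv2.imwrite("pics/m2.png",np.vstack([r1,r2]))
```

```text
(no output)
```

View pics/m1.png

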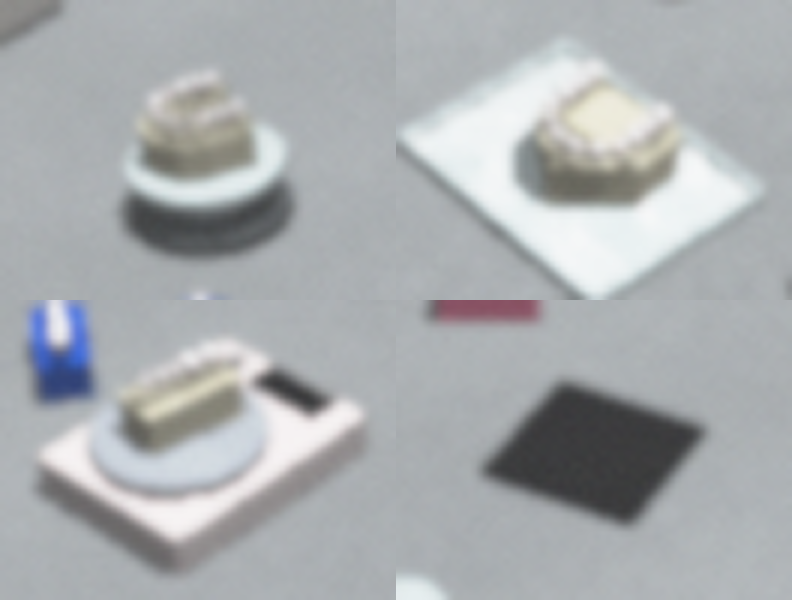

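View pics/m2.png

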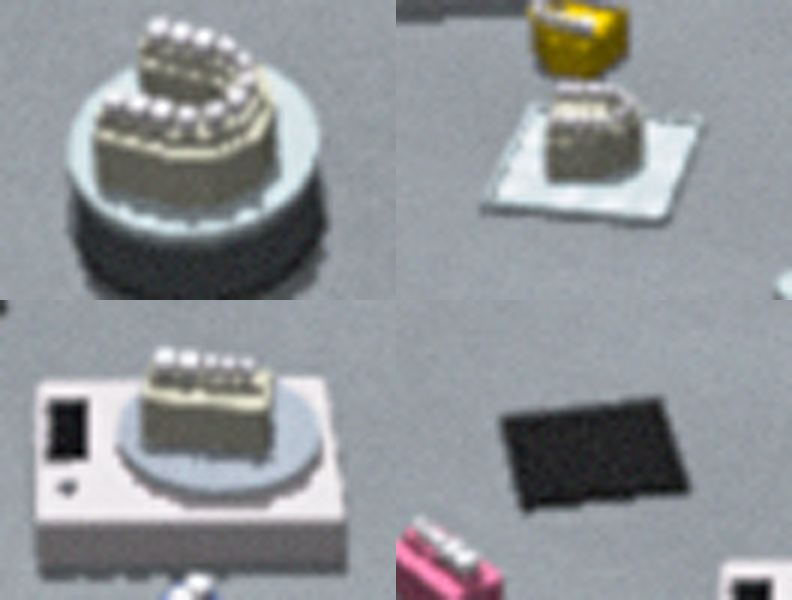

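The casts on the stations are the white ones: horseshoe on the round disc, quadrant on the scale, solid upper on the tray. The pad is empty.

```bash
cat > h.py <<'E'
import numpy as np,cv2
from cell import arm
from scipy.spatial.transform import Rotation as Ro
def ray(n,u,v,c=None):
    c=c or arm.get_calibration(n); K=c['mtx']
    x=np.array([(u-K[0,2])/K[0,0],(v-K[1,2])/K[1,1]])
    if n=='wrist':
        r=np.linalg.norm(x); d=np.array([*(x/r*np.sin(r)),np.cos(r)]) if r>0 else np.array([0,0,1.])
    else: d=np.array([*x,1])
    return -c['R'].T@c['t'], c['R'].T@d
def pz(n,u,v,z,c=None):
    o,d=ray(n,u,v,c); return o+d*(z-o[2])/d[2]
def tool(): # TCP pose: pos, R
    s=arm.state(); q=s['tcp_rot']; return s['tool_pos'],Ro.from_quat(np.r_[q[1:],q[0]]).as_matrix()
def yaw(v): return np.degrees(np.arctan2(v[1],v[0]))
E
python3 - <<'E'
from h import *
np.set_printoptions(precision=4,suppress=True)
D={'pad':(.006,{'scene':[(332.2,202.3),(355.8,211),(343.3,226.3),(318.7,217.3)],'side':[(281.3,204.2),(308.3,201.3),(313.2,217.2),(285.3,220.5)]}),
'tray':(.006,{'scene':[(390.2,241.3),(423.7,266.3),(394.7,285),(362.7,256.7)],'side':[(307.5,162.2),(337.3,165),(330.8,182),(300,179.7)]}),
'pan':(.038,{'scene':[(259.7,206.3)],'side':[(348.7,238.3)]}),
'disc':(.04,{'scene':[(240.3,159.3)],'side':[(294.5,302.2)]}),
'jar':(.045,{'scene':[(306,238)],'side':[(355,192)]}),
'bowl':(.038,{'scene':[(295.5,167)],'side':[(265,247)]}),
'pink':(.02,{'scene':[(319,186)],'side':[(272,231)]}),
'blue':(.02,{'scene':[(239,190)],'side':[(340,273)]}),
'yellow':(.02,{'scene':[(445,285)],'side':[(317,151)]}),
'red':(.02,{'scene':[(330,275)],'side':[(366,180)]}),
'brush':(.0,{'scene':[(421,218)],'side':[(260,176)]})}
for k,(z,d) in D.items():
  for n,p in d.items():
    P=np.array([pz(n,*q,z)[:2] for q in p]); print(k,n,P.mean(0),np.linalg.norm(P[1]-P[0]) if len(P)>1 else '', [round(yaw(P[(i+1)%4]-P[i]),1) for i in range(len(P))] if len(P)>1 else '')
p,R=tool();print(R)
E
```

```text
pad scene [0.4947 0.0988] 0.08787522671004398 [np.float64(92.7), np.float64(5.0), np.float64(-85.6), np.float64(-174.8)]
pad side [0.491  0.0792] 0.08803475530367821 [np.float64(4.4), np.float64(-85.4), np.float64(-175.1), np.float64(95.7)]
tray scene [0.5853 0.341 ] 0.12926074919446595 [np.float64(72.6), np.float64(-17.9), np.float64(-109.5), np.float64(161.4)]
tray side [0.5851 0.3279] 0.11515544947653036 [np.float64(-19.1), np.float64(-107.6), np.float64(163.9), np.float64(74.5)]
pan scene [ 0.6322 -0.1025]  
pan side [ 0.6221 -0.1282]  
disc scene [ 0.4634 -0.3432]  
disc side [ 0.4614 -0.3565]  
jar scene [0.6757 0.1102]  
jar side [0.6789 0.1043]  
bowl scene [ 0.3901 -0.1472]  
bowl side [ 0.3938 -0.1392]  
pink scene [ 0.418  -0.0264]  
pink side [ 0.4122 -0.042 ]  
blue scene [ 0.5872 -0.2364]  
blue side [ 0.5814 -0.2467]  
yellow scene [0.5976 0.4972]  
yellow side [0.5925 0.4756]  
red scene [0.7357 0.2328]  
red side [0.7378 0.2215]  
brush scene [0.3584 0.3227]  
brush side [0.3715 0.3355]  
[[-0.0006  0.914   0.4058]
 [ 0.0012  0.4058 -0.914 ]
 [-1.     -0.0001 -0.0013]]
```

Run:
```python
from h import *
p,R=tool()
for n in('scene','side'):
    c=arm.get_calibration(n)
    for X in (p,p+R[:,2]*.05,p-R[:,2]*.05,np.zeros(3)):
        q=c['mtx']@(c['R']@X+c['t']); print(n,q[:2]/q[2])
a=cv2.imread("pics/scene0.png");b=cv2.imread("pics/side0.png");w=cv2.imread("pics/wrist0.png")
m=np.hstack([cv2.resize(a[20:95,190:265],(300,300),interpolation=2),cv2.resize(b[270:345,130:205],(300,300),interpolation=2)])
cv2.imwrite("pics/m3.png",np.vstack([m,cv2.resize(w,(600,375))[:300]]))
```

```text
scene [228.36120564  76.59081016]
scene [216.27787816  75.83886529]
scene [240.55886487  77.34986988]
scene [384.60981158 142.0496774 ]
side [167.42989954 321.00739861]
side [175.37949908 342.23694557]
side [160.25806423 301.85488487]
side [130.12459087 238.49632533]
```

View pics/m3.png

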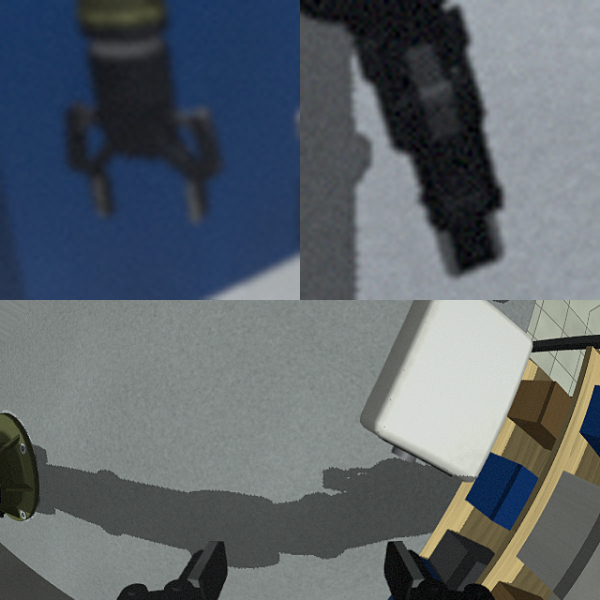

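Projecting the arm's own fingertips into both fixed views gives about 1–2 px error, and each base view fits. I'll rely on the wrist camera for exact positions. Next I move above the scale and table to look.

>>> step_arm --deltas '[[[-15,40.5,-20.4,0,0,0],[-15,40.5,-20.4,0,0,0],[-15,40.5,-20.4,0,0,0],[-15,40.5,-20.4,0,0,0],[-15,40.5,-20.4,0,0,0],[-15,40.5,-20.4,0,0,0],[-15,40.5,-20.4,0,0,0],[-15,40.5,-20.4,0,0,0],[-15,40.5,-20.4,0,0,0],[-15,40.5,-20.4,0,0,0],[0,0,0,0,0,0]]]'

```text
clock: 1.52
tool_pos: [0.5434, -0.2161, 0.382]
tcp_rot: [0.594, 0.384, 0.594, -0.382]
contact_force: [0.9, 0.0, -0.6]
finger_gap: 0.0855
```

Run:
```python
from h import *
import pickle
c=arm.get_calibration('wrist'); im=arm.capture('wrist')
pickle.dump(c,open('w1.pkl','wb'))
cv2.imwrite("pics/w1.png",cv2.resize(cv2.cvtColor(im,cv2.COLOR_RGB2BGR),(800,500),interpolation=2))
s=arm.state();print(s['clock'],s['tool_pos'],s['joints'],-c['R'].T@c['t'])
```

```text
1.575 [ 0.54185547 -0.21877817  0.38123958] [ 0.5704496   0.37446193 -0.36302061  1.32182343  0.13041374  1.46837091
 -0.9321806 ] [ 0.61928828 -0.18336487  0.52483069]
```

View pics/w1.png

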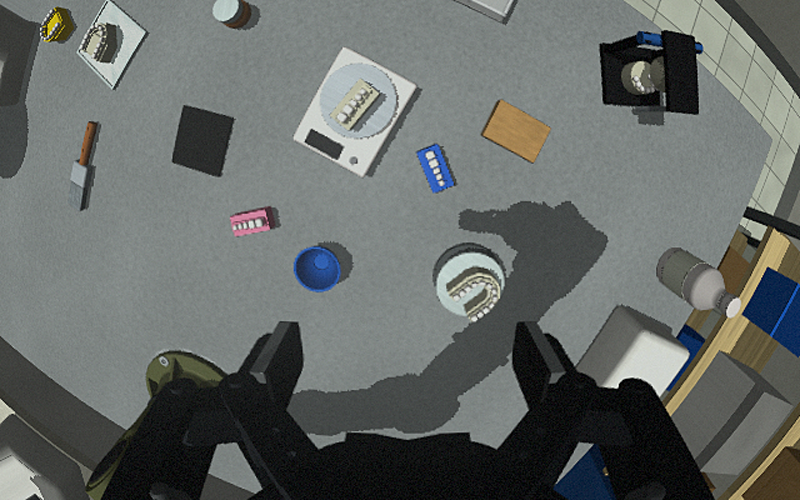

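The wrist view shows (px at 800x500):
- **Pan:** centre (359,101).
- **Disc:** centre (470,285).
- **Pad:** corners (186,106), (234,116), (222,176) and (173,163).
- **Quadrant:** along (340,123)–(372,88).
- **Horseshoe:** opens to the left.

Run:
```python
from h import *
import pickle
np.set_printoptions(precision=4,suppress=True)
c=pickle.load(open('w1.pkl','rb'))
f=lambda u,v,z:pz('wrist',u/1.25,v/1.25,z,c)[:2]
print('pan',f(359.5,100.5,.038),'disc',f(470,285,.04))
P=np.array([f(*q,.006) for q in[(186,106),(234,116),(222,176),(173,163)]]);print('pad',P.mean(0),[yaw(P[(i+1)%4]-P[i]) for i in range(4)])
P=np.array([f(*q,.007) for q in[(103,0),(147,5),(113,88),(79,50)]]);print('tray',P)
for n,z,p in[('bowl',.038,(317,268)),('jar',.045,(232,12)),('pink',.03,(252,222)),('blue',.03,(436,168))]:print(n,f(*p,z))
s=c
for y,x,h,w,n in((100,359,50,50,'q'),(285,470,50,50,'l')): pass
im=cv2.imread('pics/w1.png')
a=cv2.resize(im[55:145,310:410],(400,360),interpolation=2);b=cv2.resize(im[240:330,425:525],(400,360),interpolation=2)
cv2.imwrite('pics/m4.png',np.hstack([a,b]))
```

```text
pan [ 0.6245 -0.1161] disc [ 0.4618 -0.3497]
pad [0.4919 0.0861] [np.float64(-82.14980178268678), np.float64(-172.2846922017335), np.float64(97.79564165673763), np.float64(4.182462848499932)]
tray [[0.6528 0.3906]
 [0.6599 0.2787]
 [0.5165 0.2911]
 [0.5587 0.4097]]
bowl [ 0.3968 -0.1483]
jar [0.677  0.0939]
pink [ 0.4173 -0.0377]
blue [ 0.5851 -0.2392]
```

View pics/m4.png

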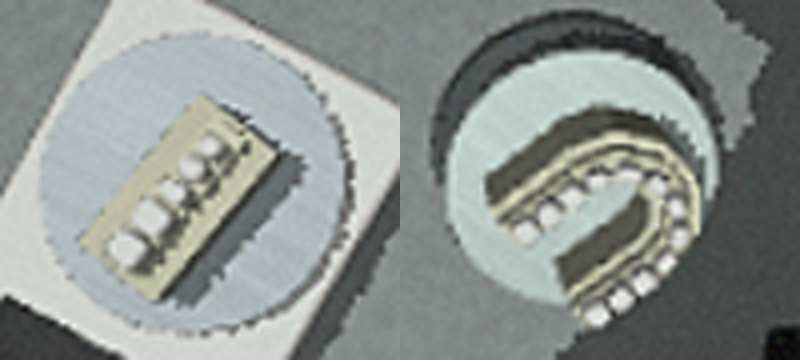

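Run:
```python
from h import *
import pickle
np.set_printoptions(precision=4,suppress=True)
c=pickle.load(open('w1.pkl','rb'))
f=lambda u,v,z,z0=(310,55):pz('wrist',(z0[0]+u/4)/1.25,(z0[1]+v/4)/1.25,z,c)[:2]
P=np.array([f(*q,.064) for q in[(205,95),(278,155),(157,300),(80,242)]]);print('quad',P.mean(0),[(yaw(P[(i+1)%4]-P[i]),np.linalg.norm(P[(i+1)%4]-P[i])) for i in range(4)])
g=lambda u,v,z:f(u,v,z,(425,240))
print('low teeth rows',yaw(g(200,182,.08)-g(125,232,.08)),yaw(g(263,263,.08)-g(197,317,.08)))
print(g(125,232,.08),g(197,317,.08),g(293,220,.08))
p,R=tool();print(p,R)
```

```text
quad [ 0.6178 -0.1165] [(np.float64(-106.78455455928241), np.float64(0.02834000374511092)), (np.float64(164.05898293496696), np.float64(0.055778717825728644)), (np.float64(75.74996723597795), np.float64(0.029298437316664726)), (np.float64(-16.893587091677382), np.float64(0.05706839190314911))]
low teeth rows -28.96429921856827 -22.01038118610274
[ 0.4515 -0.3282] [ 0.4335 -0.3646] [ 0.4773 -0.3768]
[ 0.5419 -0.2188  0.3812] [[ 0.0003  0.9125  0.409 ]
 [ 0.0005  0.409  -0.9125]
 [-1.      0.0005 -0.0003]]
```

>>> step_arm --deltas '[[[30,0,0,10,0,0],[30,0,0,10,0,0],[30,0,0,10,0,0],[30,0,0,10,0,0],[20,15,-39.8,0,0,0],[20,15,-39.8,0,0,0],[20,15,-39.8,0,0,0],[0,0,0,0,0,0]]]' --grip_force 40 --claw 1

```text
clock: 2.58
tool_pos: [0.6171, -0.1153, 0.1987]
tcp_rot: [-0.425, -0.564, -0.428, 0.565]
contact_force: [-1.6, -0.8, -0.6]
finger_gap: 0.0855
```

Run:
```python
from h import *
import pickle
np.set_printoptions(precision=4,suppress=True)
c=arm.get_calibration('wrist'); im=arm.capture('wrist')
pickle.dump(c,open('w2.pkl','wb'))
cv2.imwrite("pics/w2.png",cv2.resize(cv2.cvtColor(im,cv2.COLOR_RGB2BGR),(800,500),interpolation=2))
p,R=tool();print(p,R,arm.state()['joints'])
```

```text
[ 0.6166 -0.118   0.1997] [[-0.0029  0.9613 -0.2754]
 [ 0.0003 -0.2754 -0.9613]
 [-1.     -0.0029  0.0005]] [ 0.2788  0.5367 -0.2123  1.5369  0.1222  1.084  -1.812 ]
```

View pics/w2.png

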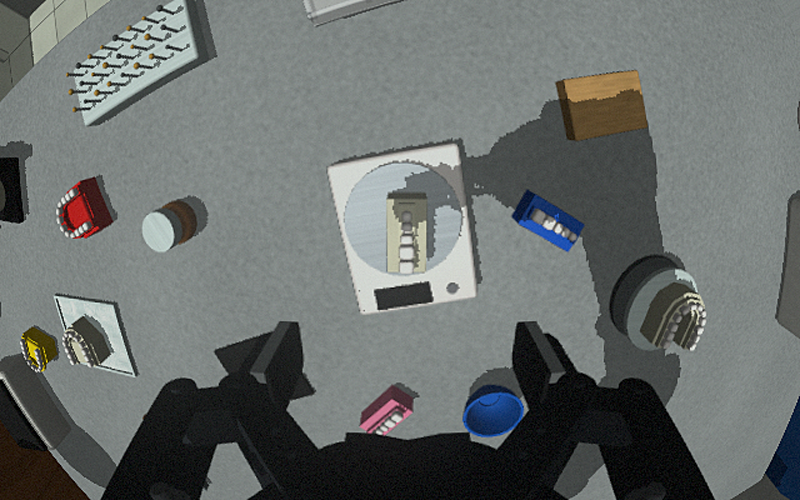

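The quadrant sits centred between the jaws at (387–427, 197–273), aligned with the jaws. The tray is visible with corners (56,294), (117,303), (136,376) and (77,371).

Run:
```python
from h import *
import pickle
np.set_printoptions(precision=4,suppress=True)
c=pickle.load(open('w2.pkl','rb'))
f=lambda u,v,z:pz('wrist',u/1.25,v/1.25,z,c)[:2]
P=np.array([f(*q,.064) for q in[(388,197),(427,197),(426,273),(386,273)]]);print('quad',P.mean(0),[(yaw(P[(i+1)%4]-P[i]),np.linalg.norm(P[(i+1)%4]-P[i])) for i in range(4)])
print('pan',f(403,217.5,.038),f(344,217,.038),f(462,217,.038))
P=np.array([f(*q,.006) for q in[(56,294),(117,303),(136,376),(77,371)]]);print('tray',P.mean(0),[(yaw(P[(i+1)%4]-P[i]),np.linalg.norm(P[(i+1)%4]-P[i])) for i in range(4)])
print('upper',f(90,343,.044)); print('nadir cam',-c['R'].T@c['t'])
p,R=tool(); q=P[0]*0+0
```

```text
quad [ 0.6179 -0.1153] [(np.float64(-105.7206237321583), np.float64(0.028355045838739698)), (np.float64(164.39126686220592), np.float64(0.05948401192285047)), (np.float64(74.29941845780861), np.float64(0.030920131369996367)), (np.float64(-18.077700438685252), np.float64(0.059545094281300955))]
pan [ 0.6263 -0.1145] [ 0.6399 -0.0685] [ 0.6139 -0.1606]
tray [0.5818 0.3368] [(np.float64(-107.54495469725552), np.float64(0.12988342087514165)), (np.float64(158.69858821366657), np.float64(0.11106876067431454)), (np.float64(80.82433150329003), np.float64(0.13916457934634122)), (np.float64(-24.105573779684864), np.float64(0.13194998549637932))]
upper [0.59  0.296]
nadir cam [ 0.698  -0.1386  0.341 ]
```

>>> step_arm --deltas '[[[30,0,0,0,0,0],[30,0,0,0,0,0],[30,0,0,0,0,0],[25,0,0,0,0,0],[20,0,0,0,0,0],[15,0,0,0,0,0],[7,0,0,0,0,0],[0,0,0,0,0,0],[0,0,0,0,0,0]]]'

```text
clock: 3.75
tool_pos: [0.6177, -0.1184, 0.0451]
tcp_rot: [0.426, 0.565, 0.425, -0.565]
contact_force: [0.0, 0.0, 0.2]
finger_gap: 0.0855
```

>>> step_arm --deltas '[[[0,0,0,0,0,0],[0,0,0,0,0,0],[0,0,0,0,0,0],[0,0,0,0,0,0],[0,0,0,0,0,0],[0,0,0,0,0,0]]]' --claw -1 --grip_force 40

```text
clock: 4.5
tool_pos: [0.6175, -0.1181, 0.0447]
tcp_rot: [0.425, 0.565, 0.425, -0.565]
contact_force: [0.0, 0.6, 5.6]
finger_gap: 0.029
```

>>> step_arm --deltas '[[[-10,0,0,0,0,0],[-25,0,0,0,0,0],[-30,0,0,0,0,0],[-20,-10,-10,0,0,0],[-10,-30,-28,0,0,0],[0,-35,-32,0,0,0],[0,-35,-32,0,0,0],[0,-20,-18,0,0,0],[0,0,0,0,0,0]]]'

```text
clock: 5.62
tool_pos: [0.5236, 0.0362, 0.1396]
tcp_rot: [-0.426, -0.564, -0.427, 0.564]
contact_force: [0.5, -0.1, -0.0]
finger_gap: 0.0289
```

```bash
cat >> h.py <<'E'
def grab(name,tag):
    c=arm.get_calibration(name); im=cv2.cvtColor(arm.capture(name),cv2.COLOR_RGB2BGR)
    import pickle; pickle.dump(c,open(tag+'.pkl','wb'))
    cv2.imwrite(f'pics/{tag}.png',cv2.resize(im,(800,500),interpolation=2)); return c,im
E
python3 - <<'E'
from h import *
np.set_printoptions(precision=4,suppress=True)
c,im=grab('wrist','w3')
p,R=tool();print(p,R,arm.state()['finger_gap'])
E
```

```text
[0.5246 0.0344 0.1396] [[-0.0003  0.9617 -0.2742]
 [ 0.0001 -0.2742 -0.9617]
 [-1.     -0.0003  0.    ]] 0.029515465298039348
```

View pics/w3.png

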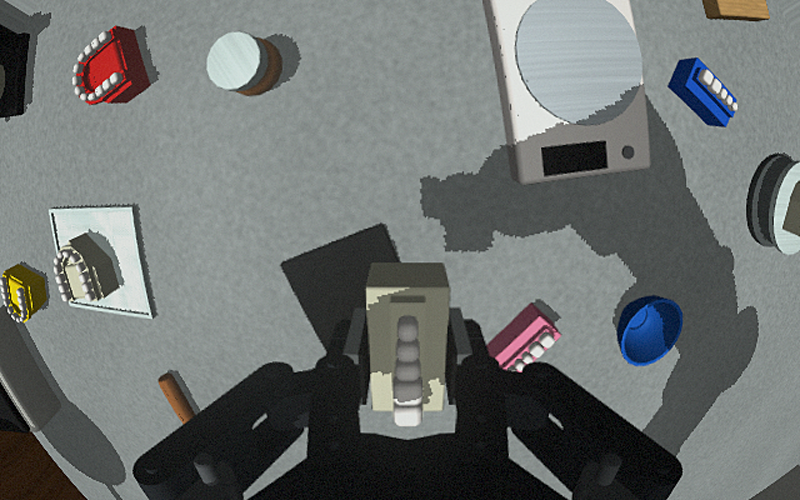

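The cast is held square. The pad's far-edge corners are at (281,263) and (381,224), and its left edge runs down to (330,345). The tray corners are at (50,207), (138,204), (156,318) and (76,311).

Run:
```python
from h import *
import pickle
np.set_printoptions(precision=4,suppress=True)
c=pickle.load(open('w3.pkl','rb'))
f=lambda u,v,z:pz('wrist',u/1.25,v/1.25,z,c)[:2]
A,B,C=f(281,263,.006),f(381,224,.006),f(330,345,.006)
d=(B-A)/np.linalg.norm(B-A); n=np.array([d[1],-d[0]])
print(np.linalg.norm(B-A),yaw(d),yaw(C-A),(A+B)/2+n*.045)
print('pan',f(580,60,.038),f(516,55,.038),f(641,55,.038))
P=np.array([f(*q,.006) for q in[(50,207),(138,204),(156,318),(76,311)]]);print('tray',P.mean(0),[(yaw(P[(i+1)%4]-P[i]),np.linalg.norm(P[(i+1)%4]-P[i])) for i in range(4)])
```

```text
0.08621506677628119 -84.53055546690328 -171.1991104305398 [0.4903 0.0902]
pan [ 0.6208 -0.1092] [ 0.6311 -0.0655] [ 0.6188 -0.1601]
tray [0.5838 0.3329] [(np.float64(-107.63125921048825), np.float64(0.13450084574528975)), (np.float64(160.48246174371624), np.float64(0.11117838971194353)), (np.float64(75.44379623417221), np.float64(0.1255958227747525)), (np.float64(-14.99509494074824), np.float64(0.11798047177764431))]
```

>>> step_arm --deltas '[[[0,-23,-21,0,0,0],[0,-23,-20.5,0,0,0],[20,0,0,0,0,0],[30,0,0,0,0,0],[30,0,0,0,0,0],[25,0,0,0,0,0],[10,0,0,0,0,0],[5,0,0,0,0,0],[3,0,0,0,0,0],[2,0,0,0,0,0],[0,0,0,0,0,0]]]'

```text
clock: 7.05
tool_pos: [0.493, 0.0857, 0.0146]
tcp_rot: [0.425, 0.565, 0.425, -0.565]
contact_force: [0.6, 0.1, -0.5]
finger_gap: 0.0293
```

>>> step_arm --deltas '[[[1,0,0,0,0,0],[0.5,0,0,0,0,0],[0,0,0,0,0,0]]]'

```text
clock: 7.42
tool_pos: [0.4928, 0.0857, 0.0128]
tcp_rot: [0.425, 0.565, 0.425, -0.565]
contact_force: [-0.2, 0.7, -1.7]
finger_gap: 0.0291
```

>>> step_arm --deltas '[[[0.7,0,0,0,0,0],[0.5,0,0,0,0,0],[0,0,0,0,0,0]]]'

```text
clock: 7.8
tool_pos: [0.4928, 0.0858, 0.0126]
tcp_rot: [0.425, 0.565, 0.425, -0.565]
contact_force: [-3.0, -1.1, 13.4]
finger_gap: 0.0292
```

>>> step_arm --deltas '[[[0,0,0,0,0,0],[0,0,0,0,0,0],[0,0,0,0,0,0],[0,0,0,0,0,0],[-10,0,0,0,0,0],[-30,0,0,0,0,0],[-40,0,0,0,0,0],[-40,0,0,0,0,0],[-40,0,0,0,0,0],[-40,0,0,0,0,0],[0,0,0,0,0,0]]]' --claw 1

```text
clock: 9.18
tool_pos: [0.4943, 0.0861, 0.2152]
tcp_rot: [0.426, 0.567, 0.424, -0.563]
contact_force: [0.4, 0.2, -0.3]
finger_gap: 0.085
```

Run:
```python
from h import *
np.set_printoptions(precision=4,suppress=True)
c,im=grab('wrist','w4')
p,R=tool();print(p,R,arm.state()['finger_gap'],arm.state()['joints'])
im=cv2.imread('pics/w4.png'); m=np.hstack([cv2.resize(im[150:350,0:200],(400,400)),cv2.resize(im[150:350,300:500],(400,400))])
cv2.imwrite('pics/m5.png',m)
```

```text
[0.4933 0.0858 0.2133] [[ 0.0034  0.9609 -0.2768]
 [ 0.0005 -0.2768 -0.9609]
 [-1.      0.0031 -0.0014]] 0.08511010677494397 [-0.0412  0.3328 -0.2453  1.851   0.0971  0.966  -2.1799]
```

View pics/w4.png

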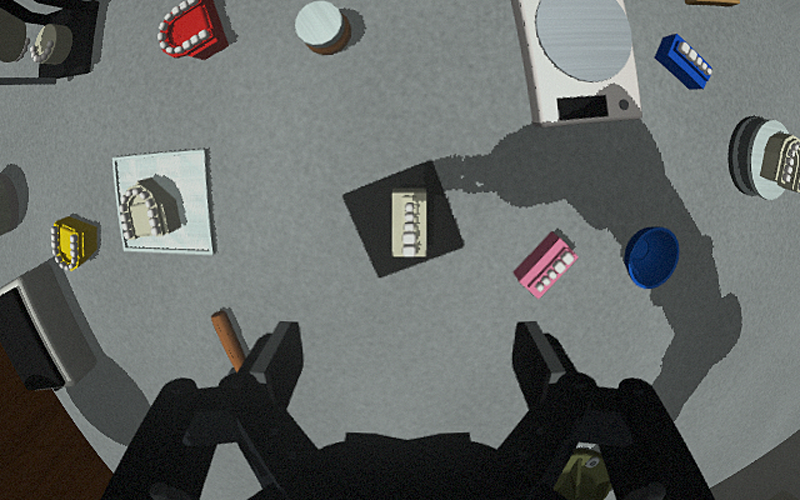

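The quadrant stands mid-pad at (408,222) with the pad centre at (404,219), upright and released. Next is the lower cast on the survey table.

>>> step_arm --deltas '[[[0,5,25,0,0,0],[0,9.7,47,0,0,0],[0,9.7,47,0,0,0],[0,9.7,47,0,0,0],[0,9.7,47,0,0,0],[0,9.7,47,0,0,0],[0,9.7,47,0,0,0],[0,9.7,47,0,0,0],[0,9.7,47,0,0,0],[0,5,22,0,0,0],[0,0,0,9.5,0,0],[0,0,0,0,0,0]]]'

```text
clock: 10.72
tool_pos: [0.4599, -0.344, 0.2107]
tcp_rot: [-0.377, -0.598, -0.378, 0.598]
contact_force: [0.2, 0.1, 0.6]
finger_gap: 0.0852
```

Run:
```python
from h import *
import pickle
np.set_printoptions(precision=4,suppress=True)
c=pickle.load(open('w4.pkl','rb'))
f=lambda u,v,z:pz('wrist',u/1.25,v/1.25,z,c)[:2]
def sh(n,L,z):
    P=np.array([f(*q,z) for q in L]);print(n,P.mean(0),[(round(yaw(P[(i+1)%4]-P[i]),1),round(1e3*np.linalg.norm(P[(i+1)%4]-P[i]),1)) for i in range(4)])
sh('pad',[(343,195),(433,161),(464,244),(379,277)],.006)
sh('tray',[(112,155),(210,148),(216,254),(122,250)],.006)
sh('quad',[(393,193),(427,193),(426,257),(391,257)],.032)
print('pan',f(584,30,.038))
c,im=grab('wrist','w5')
p,R=tool();print(p,R)
im=cv2.imread('pics/w5.png'); cv2.imwrite('pics/m6.png',cv2.resize(im[130:330,270:530],(780,600),interpolation=2))
```

```text
pad [0.4911 0.0898] [(np.float64(-85.4), np.float64(88.8)), (np.float64(-174.4), np.float64(84.8)), (np.float64(96.5), np.float64(89.1)), (np.float64(5.4), np.float64(87.8))]
tray [0.5865 0.3365] [(np.float64(-108.6), np.float64(136.8)), (np.float64(160.6), np.float64(110.4)), (np.float64(72.2), np.float64(136.7)), (np.float64(-19.3), np.float64(112.3))]
quad [0.4915 0.0853] [(np.float64(-105.9), np.float64(29.0)), (np.float64(163.9), np.float64(57.8)), (np.float64(74.1), np.float64(31.3)), (np.float64(-18.3), np.float64(57.8))]
pan [ 0.6234 -0.1101]
[ 0.46   -0.3438  0.211 ] [[-0.001   0.9041 -0.4274]
 [ 0.0012 -0.4274 -0.9041]
 [-1.     -0.0015 -0.0007]]
```

View pics/m6.png

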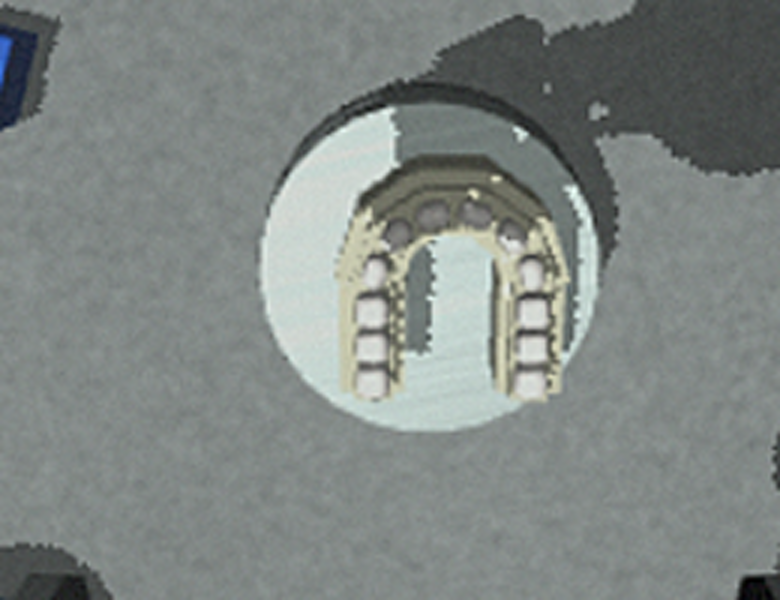

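Run:
```python
from h import *
import pickle
np.set_printoptions(precision=4,suppress=True)
c=pickle.load(open('w5.pkl','rb'))
f=lambda u,v,z:pz('wrist',(270+u/3)/1.25,(130+v/3)/1.25,z,c)[:2]
L1,L2,R1,R2=[f(*q,.066) for q in[(341,390),(341,285),(563,390),(567,285)]]
print(yaw(L2-L1),yaw(R2-R1),'w',np.linalg.norm(L1-R1),np.linalg.norm(L2-R2),(L1+R1)/2,(L2+R2)/2)
print('teeth',yaw(f(372,290,.08)-f(372,380,.08)),yaw(f(531,290,.08)-f(531,380,.08)), yaw(f(531,380,.08)-f(372,380,.08)))
print('heel',f(452,398,.066),'front',f(450,180,.066), f(450,155,.04))
print('disc',f(430,261,.04),f(261,261,.04),f(600,261,.04))
p,R=tool();print(p,R)
```

```text
-26.456536998564882 -25.145337519633323 w 0.058725224536568935 0.0580695079799376 [ 0.4358 -0.3444] [ 0.4616 -0.3569]
teeth -25.981992173557337 -23.572781266887283 -115.39225399333885
heel [ 0.4338 -0.3434] front [ 0.4868 -0.3673] [ 0.4886 -0.3691]
disc [ 0.464  -0.3515] [ 0.4843 -0.309 ] [ 0.4438 -0.3946]
[ 0.46   -0.3438  0.211 ] [[-0.001   0.9041 -0.4274]
 [ 0.0012 -0.4274 -0.9041]
 [-1.     -0.0015 -0.0007]]
```

>>> step_arm --deltas '[[[10,-7,11,0,0,0],[30,0,0,0,0,0],[35,0,0,0,0,0],[35,0,0,0,0,0],[30,0,0,0,0,0],[20,0,0,0,0,0],[8,0,0,0,0,0],[2,0,0,0,0,0],[0,0,0,0,0,0],[0,0,0,0,0,0]]]'

```text
clock: 12.02
tool_pos: [0.4492, -0.3522, 0.0424]
tcp_rot: [0.378, 0.598, 0.377, -0.598]
contact_force: [-0.7, -0.1, -0.6]
finger_gap: 0.0855
```

>>> step_arm --deltas '[[[0,0,0,0,0,0],[0,0,0,0,0,0],[0,0,0,0,0,0],[0,0,0,0,0,0],[0,0,0,0,0,0]]]' --claw -1 --grip_force 35

```text
clock: 12.65
tool_pos: [0.4491, -0.3519, 0.0421]
tcp_rot: [0.377, 0.598, 0.377, -0.598]
contact_force: [-1.1, 0.6, 6.5]
finger_gap: 0.0574
```

>>> step_arm --deltas '[[[-10,0,0,0,0,0],[-25,0,0,0,0,0],[-30,0,0,0,0,0],[-25,3,-20.6,0,0,0],[0,6.5,-40,0,0,0],[0,6.5,-40,0,0,0],[0,6.5,-40,0,0,0],[0,6.5,-40,0,0,0],[0,6.5,-40,0,0,0],[0,6.5,-40,0,0,0],[0,4,-26,0,0,0],[0,0,0,-9.5,0,0]]]'

```text
clock: 14.15
tool_pos: [0.6153, -0.1095, 0.1317]
tcp_rot: [0.427, 0.564, 0.428, -0.563]
contact_force: [-0.5, -0.3, -0.1]
finger_gap: 0.0573
```

>>> step_arm --deltas '[[[0,0,0,0,0,0],[0,0,0,0,0,0]]]'

```text
clock: 14.4
tool_pos: [0.6137, -0.1139, 0.1317]
tcp_rot: [-0.424, -0.566, -0.424, 0.566]
contact_force: [0.3, -0.6, -1.0]
finger_gap: 0.0575
```

Run:
```python
from h import *
np.set_printoptions(precision=4,suppress=True)
c,im=grab('wrist','w6')
p,R=tool();print(p,R,arm.state()['finger_gap'])
```

```text
[ 0.6138 -0.1139  0.1317] [[-0.0001  0.9599 -0.2804]
 [-0.0002 -0.2804 -0.9599]
 [-1.     -0.      0.0002]] 0.056799405771558634
```

View pics/w6.png

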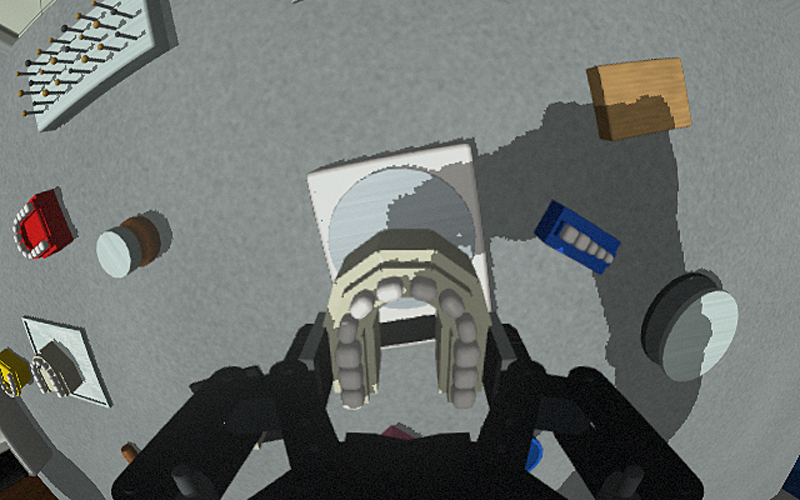

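The lower cast is held level. The pan spans columns 329–474 at row 236, with its top at (400,166).

Run:
```python
from h import *
import pickle
from scipy.optimize import least_squares
np.set_printoptions(precision=4,suppress=True)
c=pickle.load(open('w6.pkl','rb'))
f=lambda u,v,z:pz('wrist',u/1.25,v/1.25,z,c)[:2]
P=np.array([f(*q,.038) for q in[(329,237),(474,233),(400,166),(345,195),(455,190)]])
r=least_squares(lambda x:np.linalg.norm(P-x,axis=1)-.048,[.62,-.11]);print('pan',r.x,r.fun)
p,R=tool();print('tcp',p)
t=R.T@(np.r_[r.x,p[2]]-p)
print('pan in tool',t)
# cast base underside front bottom edge, z = p[2]-.002
z=p[2]-.002
print('front',R.T@(np.r_[f(402,229,z),z]-p), 'topheel', R.T@(np.r_[f(408,405,z+.026),z+.026]-p),'ledge front',R.T@(np.r_[f(406,251,z+.026),z+.026]-p))
```

```text
pan [ 0.6234 -0.1135] [-0.0008 -0.0012  0.001  -0.0008 -0.0003]
tcp [ 0.6138 -0.1139  0.1317]
pan in tool [-0.      0.0091 -0.0031]
front [ 0.002   0.0435 -0.0017] topheel [-0.024  -0.0214  0.0007] ledge front [-0.024   0.0434 -0.0001]
```

>>> step_arm --deltas '[[[10,-3,-2,0,0,0],[25,0,0,0,0,0],[25,0,0,0,0,0],[17,0,0,0,0,0],[7,0,0,0,0,0],[3,0,0,0,0,0],[2,0,0,0,0,0],[1,0,0,0,0,0],[0,0,0,0,0,0],[0,0,0,0,0,0]]]'

```text
clock: 15.7
tool_pos: [0.6119, -0.1105, 0.0419]
tcp_rot: [0.425, 0.565, 0.425, -0.565]
contact_force: [-0.1, -0.6, -1.3]
finger_gap: 0.0574
```

>>> step_arm --deltas '[[[0.8,0,0,0,0,0],[0.4,0,0,0,0,0],[0,0,0,0,0,0]]]'

```text
clock: 16.08
tool_pos: [0.6117, -0.1105, 0.0403]
tcp_rot: [-0.425, -0.565, -0.425, 0.565]
contact_force: [-0.4, 0.3, -0.4]
finger_gap: 0.0574
```

>>> step_arm --deltas '[[[0.5,0,0,0,0,0],[0.3,0,0,0,0,0],[0,0,0,0,0,0]]]'

```text
clock: 16.45
tool_pos: [0.6117, -0.1105, 0.0402]
tcp_rot: [0.425, 0.565, 0.425, -0.565]
contact_force: [-2.3, 0.7, 4.7]
finger_gap: 0.0574
```

>>> step_arm --deltas '[[[0,0,0,0,0,0],[0,0,0,0,0,0],[0,0,0,0,0,0],[0,0,0,0,0,0],[-10,0,0,0,0,0],[-35,0,0,0,0,0],[-45,0,0,0,0,0],[-45,0,0,0,0,0],[-45,0,0,0,0,0]]]' --claw 1

```text
clock: 17.58
tool_pos: [0.6116, -0.1104, 0.222]
tcp_rot: [0.425, 0.565, 0.425, -0.565]
contact_force: [0.0, 0.7, -0.1]
finger_gap: 0.0853
```

>>> step_arm --deltas '[[[0,-9,-23,0,0,0],[0,-17,-44,0,0,0],[0,-17,-44,0,0,0],[0,-17,-44,0,0,0],[0,-17,-44,0,0,0],[0,-17,-44,0,0,0],[0,-17,-44,0,0,0],[0,-17,-44,0,0,0],[0,-17,-44,0,0,0],[0,-8,-20,0,0,0],[0,0,0,0,0,0],[0,0,0,0,0,0]]]'

```text
clock: 19.08
tool_pos: [0.5748, 0.309, 0.2198]
tcp_rot: [-0.425, -0.565, -0.424, 0.566]
contact_force: [0.5, -0.3, 0.0]
finger_gap: 0.0855
```

Run:
```python
from h import *
np.set_printoptions(precision=4,suppress=True)
c,im=grab('wrist','w7')
p,R=tool();print(p,R,arm.state()['joints'])
im=cv2.imread('pics/w7.png'); cv2.imwrite('pics/m7.png',cv2.resize(im[100:350,100:600],(800,400),interpolation=2))
s=cv2.imread('pics/w7.png');
```

```text
[0.5749 0.3088 0.2198] [[ 0.0006  0.9601 -0.2795]
 [-0.0015 -0.2795 -0.9601]
 [-1.      0.001   0.0013]] [-0.4401  0.5557 -0.1572  1.4383  0.0921  1.1551 -2.4653]
```

View pics/w7.png

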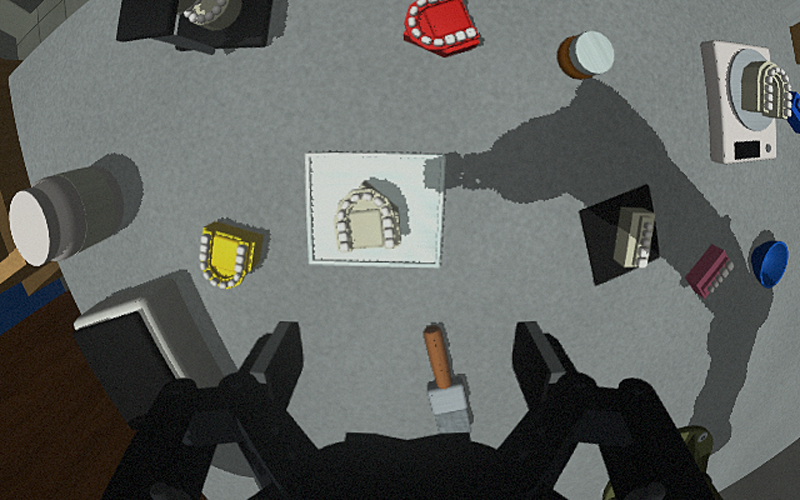

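Run:
```python
import cv2
im=cv2.imread('pics/w7.png'); cv2.imwrite('pics/m7.png',cv2.resize(im[140:280,290:460],(680,560),interpolation=2))
```

```text
(no output)
```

View pics/m7.png

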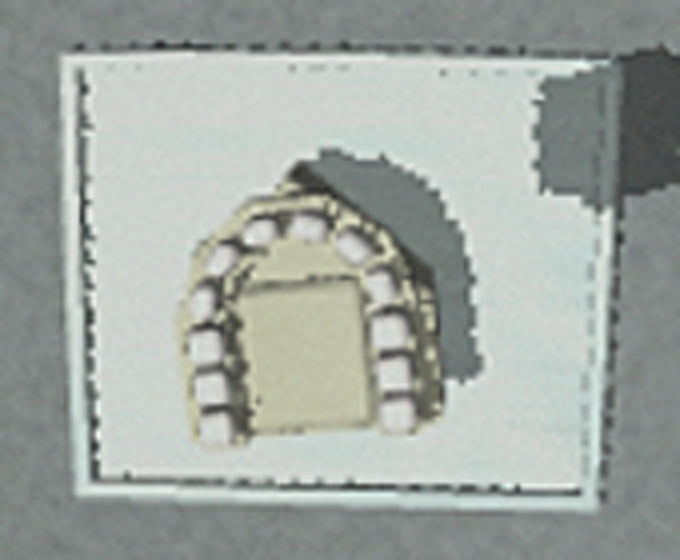

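The upper cast is seen from above, rotated slightly. Its heel runs from (193,447) to (440,422) in the crop.

Run:
```python
from h import *
import pickle
np.set_printoptions(precision=4,suppress=True)
c=pickle.load(open('w7.pkl','rb'))
f=lambda u,v,z:pz('wrist',(290+u/4)/1.25,(140+v/4)/1.25,z,c)[:2]
P=np.array([f(*q,.007) for q in[(62,55),(622,62),(597,508),(78,495)]]);print('tray',P.mean(0),[(round(yaw(P[(i+1)%4]-P[i]),1),round(1e3*np.linalg.norm(P[(i+1)%4]-P[i]),1)) for i in range(4)])
t=[f(*q,.044) for q in[(217,425),(205,345),(397,412),(390,328)]]
print('rows',yaw(t[1]-t[0]),yaw(t[3]-t[2]),yaw(t[2]-t[0]),np.linalg.norm(t[2]-t[0]))
h=[f(193,447,.03),f(440,422,.03)];print('heel',h,yaw(h[1]-h[0]),np.linalg.norm(h[1]-h[0]),sum(h)/2)
print('edge',yaw(f(181,325,.03)-f(193,440,.03)),yaw(f(433,300,.03)-f(440,420,.03)),'front',f(287,187,.03),f(303,163,.004))
print('palate',[yaw(a) for a in(f(358,275,.03)-f(372,425,.03),f(370,425,.03)-f(250,434,.03))])
p,R=tool();print(p,yaw(R[:,2]))
```

```text
tray [0.586  0.3379] [(np.float64(-107.6), np.float64(129.8)), (np.float64(162.1), np.float64(108.9)), (np.float64(72.5), np.float64(129.5)), (np.float64(-17.8), np.float64(109.1))]
rows -10.572690528047373 -12.32076078012071 -101.89289147394601 0.03952160894914186
heel [array([0.5638, 0.3773]), array([0.5538, 0.3212])] -100.11725586263988 0.05700757532761707 [0.5588 0.3493]
edge -13.344701054378847 -13.230403519178001 front [0.6146 0.3381] [0.6157 0.3368]
palate [np.float64(-12.020423693146203), np.float64(-101.68814267843644)]
[0.5749 0.3088 0.2198] -106.23316396958526
```

>>> step_arm --deltas '[[[10,-11,-35.4,0,0,0],[30,0,0,-4.4,0,0],[40,0,0,0,0,0],[40,0,0,0,0,0],[40,0,0,0,0,0],[30,0,0,0,0,0],[14,0,0,0,0,0],[7,0,0,0,0,0],[2,0,0,0,0,0],[0,0,0,0,0,0],[0,0,0,0,0,0]]]'

```text
clock: 20.5
tool_pos: [0.5736, 0.3488, 0.0075]
tcp_rot: [0.447, 0.549, 0.447, -0.548]
contact_force: [0.4, -0.3, 0.6]
finger_gap: 0.0856
```

>>> step_arm --deltas '[[[0,0,0,0,0,0],[0,0,0,0,0,0],[0,0,0,0,0,0],[0,0,0,0,0,0],[0,0,0,0,0,0]]]' --claw -1 --grip_force 45

```text
clock: 21.12
tool_pos: [0.5735, 0.3487, 0.0072]
tcp_rot: [0.447, 0.548, 0.447, -0.548]
contact_force: [-0.2, -0.1, 6.0]
finger_gap: 0.0574
```

>>> step_arm --deltas '[[[-10,0,0,0,0,0],[-30,0,0,0,0,0],[-40,0,0,0,0,0],[-40,1,25,0,0,0],[0,1.4,48,0,0,0],[0,1.4,48,0,0,0],[0,1.4,48,0,0,0],[0,1.4,48,0,0,0],[0,1.4,48,0,0,0],[0,1.4,48,0,0,0],[0,1.4,48,0,0,0],[0,1.4,48,0,0,0]]]'

```text
clock: 22.62
tool_pos: [0.5021, -0.056, 0.127]
tcp_rot: [0.447, 0.548, 0.447, -0.548]
contact_force: [0.4, -0.5, -0.3]
finger_gap: 0.0571
```

>>> step_arm --deltas '[[[0,1.4,48,0,0,0],[0,1.4,48,0,0,0],[0,1.4,48,0,0,0],[0,1.4,48,0,0,0],[0,1.4,48,0,0,0],[0,1,36,0,0,0],[0,0.2,20,0,0,0],[0,0,0,0,0,0],[0,0,0,0,0,0]]]'

```text
clock: 23.75
tool_pos: [0.4514, -0.3441, 0.1266]
tcp_rot: [0.447, 0.548, 0.447, -0.547]
contact_force: [0.1, 0.1, -0.7]
finger_gap: 0.0569
```

Run:
```python
from h import *
np.set_printoptions(precision=4,suppress=True)
c,im=grab('wrist','w8')
p,R=tool();print(p,R,arm.state()['finger_gap'])
im=cv2.imread('pics/w8.png'); cv2.imwrite('pics/m8.png',cv2.resize(im[130:430,280:540],(520,600),interpolation=2))
```

```text
[ 0.4514 -0.344   0.1266] [[ 0.0002  0.9799 -0.1997]
 [ 0.0011 -0.1997 -0.9799]
 [-1.     -0.     -0.0012]] 0.0568381516693353
```

View pics/m8.png

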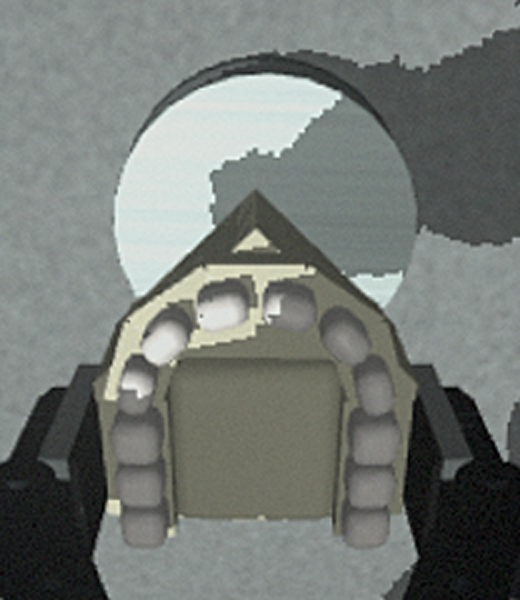

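The upper cast is held level. The disc spans columns 114–416 with its top at (265,72), and the cast's tip is at (257,190).

Run:
```python
from h import *
import pickle
from scipy.optimize import least_squares
np.set_printoptions(precision=4,suppress=True)
c=pickle.load(open('w8.pkl','rb'))
f=lambda u,v,z:pz('wrist',(280+u/2)/1.25,(130+v/2)/1.25,z,c)[:2]
P=np.array([f(*q,.04) for q in[(114,218),(416,215),(265,72),(342,93),(123,170)]])
r=least_squares(lambda x:np.linalg.norm(P-x,axis=1)-.048,[.46,-.35]);print('disc',r.x,r.fun)
p,R=tool();z=p[2]-.0032
T=lambda q,z:R.T@(np.r_[q,z]-p)
print('disc in tool',T(r.x,.04)[1:],'avg', T([.4635,-.351],.04)[1:])
print('tip',T(f(257,190,z),z),T(f(256,229,z+.026),z+.026),'sides',T(f(97,375,z+.026),z+.026),T(f(415,375,z+.026),z+.026),'heel',T(f(255,520,z+.026),z+.026))
```

```text
disc [ 0.4609 -0.35  ] [-0.0004 -0.0007  0.0003 -0.0001 -0.0004]
disc in tool [0.0105 0.0041] avg [0.0132 0.0045]
tip [0.0032 0.0448 0.001 ] [-0.0228  0.0452  0.0008] sides [-0.0228  0.0179 -0.0274] [-0.0228  0.018   0.0291] heel [-0.0228 -0.0145  0.0007]
```

>>> step_arm --deltas '[[[10,-4,3.4,0,0,0],[25,0,0,0,0,0],[22,0,0,0,0,0],[12,0,0,0,0,0],[6,0,0,0,0,0],[3,0,0,0,0,0],[2,0,0,0,0,0],[1,0,0,0,0,0],[0,0,0,0,0,0],[0,0,0,0,0,0]]]'

```text
clock: 25.05
tool_pos: [0.4461, -0.3487, 0.0458]
tcp_rot: [0.447, 0.548, 0.446, -0.548]
contact_force: [-0.0, -0.4, -0.6]
finger_gap: 0.0572
```

>>> step_arm --deltas '[[[0.8,0,0,0,0,0],[0.6,0,0,0,0,0],[0,0,0,0,0,0]]]'

```text
clock: 25.42
tool_pos: [0.446, -0.3486, 0.0441]
tcp_rot: [-0.447, -0.548, -0.447, 0.548]
contact_force: [0.4, -0.0, -1.1]
finger_gap: 0.0569
```

>>> step_arm --deltas '[[[0.6,0,0,0,0,0],[0.5,0,0,0,0,0],[0,0,0,0,0,0]]]'

```text
clock: 25.8
tool_pos: [0.4461, -0.3486, 0.0431]
tcp_rot: [0.447, 0.548, 0.447, -0.548]
contact_force: [0.1, 0.9, -0.1]
finger_gap: 0.0571
```

>>> step_arm --deltas '[[[0.4,0,0,0,0,0],[0.3,0,0,0,0,0],[0,0,0,0,0,0]]]'

```text
clock: 26.18
tool_pos: [0.4461, -0.3486, 0.0431]
tcp_rot: [0.447, 0.548, 0.446, -0.548]
contact_force: [-2.2, 2.4, 8.2]
finger_gap: 0.0573
```

>>> step_arm --deltas '[[[0,0,0,0,0,0],[0,0,0,0,0,0],[0,0,0,0,0,0],[0,0,0,0,0,0],[-10,0,0,0,0,0],[-35,0,0,0,0,0],[-45,0,0,0,0,0],[-45,0,0,0,0,0],[-45,0,0,0,0,0],[0,0,0,0,0,0]]]' --claw 1

```text
clock: 27.42
tool_pos: [0.4477, -0.3496, 0.2269]
tcp_rot: [0.449, 0.549, 0.444, -0.548]
contact_force: [0.0, 0.1, -0.6]
finger_gap: 0.0854
```

Run:
```python
from h import *
np.set_printoptions(precision=4,suppress=True)
c,im=grab('wrist','w9')
p,R=tool();print(p,arm.state()['finger_gap'])
```

```text
[ 0.4467 -0.349   0.2246] 0.08492804457542222
```

>>> step_arm --deltas '[[[0,-2,-24,4.4,0,0],[0,-4.5,-48,0,0,0],[0,-4.5,-48,0,0,0],[0,-4.5,-48,0,0,0],[0,-4.5,-48,0,0,0],[0,-4.5,-48,0,0,0],[0,-4.5,-48,0,0,0],[0,-4.5,-48,0,0,0],[0,-4.5,-48,0,0,0],[0,-2,-20,0,0,0],[0,0,0,0,0,0],[0,0,0,0,0,0]]]'

```text
clock: 28.98
tool_pos: [0.5237, 0.0727, 0.2218]
tcp_rot: [-0.425, -0.565, -0.425, 0.566]
contact_force: [-0.1, 0.1, 0.4]
finger_gap: 0.0851
```

Run:
```python
from h import *
np.set_printoptions(precision=4,suppress=True)
c,im=grab('wrist','w10')
p,R=tool();print(p,yaw(R[:,2]),R.T@(np.array([.4925,.0857,.0126])-p))
```

```text
[0.5238 0.0724 0.2219] -106.16990537939455 [ 0.2093 -0.0336 -0.0043]
```

>>> step_arm --deltas '[[[10,-17,-2,0,0,0],[20,-16.6,-2.3,0,0,0],[40,0,0,0,0,0],[45,0,0,0,0,0],[40,0,0,0,0,0],[30,0,0,0,0,0],[14,0,0,0,0,0],[7,0,0,0,0,0],[2.5,0,0,0,0,0],[0,0,0,0,0,0],[0,0,0,0,0,0]]]'

```text
clock: 30.4
tool_pos: [0.4936, 0.0876, 0.0146]
tcp_rot: [0.425, 0.565, 0.425, -0.565]
contact_force: [0.2, 0.2, 0.7]
finger_gap: 0.0852
```

>>> step_arm --deltas '[[[0,0,0,0,0,0],[0,0,0,0,0,0],[0,0,0,0,0,0],[0,0,0,0,0,0],[0,0,0,0,0,0],[0,0,0,0,0,0]]]' --claw -1 --grip_force 40

```text
clock: 31.15
tool_pos: [0.4932, 0.0875, 0.0141]
tcp_rot: [0.425, 0.565, 0.425, -0.565]
contact_force: [-0.4, 0.2, 5.7]
finger_gap: 0.0289
```

>>> step_arm --deltas '[[[-10,0,0,0,0,0],[-30,0,0,0,0,0],[-30,0,0,0,0,0],[-20,2,-25,0,0,0],[0,3.5,-45,0,0,0],[0,3.5,-45,0,0,0],[0,3.5,-45,0,0,0],[0,3.5,-45,0,0,0],[0,3,-40,0,0,0],[0,1.7,-21.7,0,0,0],[0,0,0,0,0,0],[0,0,0,0,0,0]]]'

```text
clock: 32.65
tool_pos: [0.5866, 0.3367, 0.1038]
tcp_rot: [-0.425, -0.565, -0.425, 0.566]
contact_force: [-0.3, -1.0, -0.6]
finger_gap: 0.0292
```

Run:
```python
from h import *
np.set_printoptions(precision=4,suppress=True)
c,im=grab('wrist','w11')
p,R=tool();print(p,R.T@(np.array([.586,.338,.0121])-p),arm.state()['finger_gap'])
# tray segmentation: bright pixels; line edges
hsv=cv2.cvtColor(im,cv2.COLOR_BGR2HSV)
m=((hsv[...,2]>190)&(hsv[...,1]<40)).astype(np.uint8)
n,l,s,_=cv2.connectedComponentsWithStats(m)
for i in range(1,n):
    if s[i,4]>1500: print(s[i])
i=1+np.argmax(s[1:,4]); k=(l==i)
for r in range(s[i,1],s[i,1]+s[i,3],8):
    x=np.where(k[r])[0]; print(r,x.min(),x.max(),end=' | ')
```

```text
[0.5867 0.3364 0.1039] [ 0.0918 -0.0012 -0.0015] 0.029132372720603823
[ 244  136  136  125 8366]
136 263 266 | 144 244 376 | 152 244 351 | 160 244 321 | 168 244 321 | 176 245 321 | 184 245 321 | 192 246 329 | 200 246 344 | 208 246 343 | 216 247 294 | 224 248 292 | 232 248 292 | 240 249 292 | 248 249 282 | 256 250 253 |
```

Run:
```python
from h import *
import pickle
np.set_printoptions(precision=4,suppress=True)
c=pickle.load(open('w11.pkl','rb'))
im=cv2.imread('pics/w11.png'); g=cv2.resize(im,(640,400))
g=cv2.cvtColor(g,cv2.COLOR_BGR2GRAY).astype(float)
print([int(g[r,280]) for r in range(130,152)]); print([int(g[r,360]) for r in range(130,152)]); print([int(x) for x in g[160,238:250]],[int(x) for x in g[200,238:250]])
for a in(160,200,240): print(a,[int(x) for x in g[a,380:410]])
e=np.array([np.cos(np.radians(-17.7)),np.sin(np.radians(-17.7))]);n=np.array([-e[1],e[0]])
T=np.array([.586,.338])
f=lambda u,v:pz('wrist',u,v,.007,c)[:2]-T
for q in[(244,160),(246.5,200),(249,240)]: print('left edge y-off',n@f(*q))
```

```text
[133, 137, 139, 111, 74, 81, 132, 203, 215, 209, 196, 189, 208, 205, 208, 206, 209, 209, 207, 208, 209, 211]
[137, 134, 130, 131, 132, 135, 128, 67, 120, 195, 212, 208, 206, 201, 204, 205, 207, 207, 209, 207, 172, 130]
[136, 135, 138, 133, 131, 143, 190, 212, 211, 209, 191, 87] [134, 137, 136, 135, 134, 131, 126, 161, 202, 211, 213, 187]
160 [114, 116, 116, 116, 116, 115, 114, 115, 115, 117, 115, 113, 114, 117, 116, 113, 116, 116, 116, 106, 59, 106, 123, 122, 125, 109, 76, 69, 68, 68]
200 [107, 110, 111, 105, 108, 110, 109, 107, 102, 102, 106, 107, 107, 105, 104, 97, 84, 95, 114, 118, 120, 103, 77, 70, 72, 74, 71, 72, 71, 73]
240 [202, 203, 201, 201, 206, 202, 199, 195, 200, 202, 186, 152, 128, 191, 210, 202, 151, 92, 95, 134, 131, 133, 129, 127, 130, 132, 135, 134, 137, 136]
left edge y-off 0.0652295968094715
left edge y-off 0.06458707286295944
left edge y-off 0.06468588836443517
```

>>> step_arm --deltas '[[[10,0,-1.5,0,0,0],[25,0,0,0,0,0],[25,0,0,0,0,0],[16,0,0,0,0,0],[7,0,0,0,0,0],[3,0,0,0,0,0],[2,0,0,0,0,0],[1,0,0,0,0,0],[0,0,0,0,0,0],[0,0,0,0,0,0]]]'

```text
clock: 33.95
tool_pos: [0.5873, 0.3396, 0.0152]
tcp_rot: [0.425, 0.565, 0.425, -0.565]
contact_force: [0.7, 0.1, -0.9]
finger_gap: 0.0292
```

>>> step_arm --deltas '[[[0.6,0,0,0,0,0],[0.4,0,0,0,0,0],[0,0,0,0,0,0]]]'

```text
clock: 34.33
tool_pos: [0.5872, 0.3395, 0.0138]
tcp_rot: [-0.425, -0.565, -0.425, 0.565]
contact_force: [-0.1, 0.3, -0.8]
finger_gap: 0.0292
```

>>> step_arm --deltas '[[[0.8,0,0,0,0,0],[0.5,0,0,0,0,0],[0,0,0,0,0,0]]]'

```text
clock: 34.7
tool_pos: [0.5872, 0.3395, 0.0125]
tcp_rot: [-0.425, -0.565, -0.425, 0.565]
contact_force: [-0.0, 0.4, -1.3]
finger_gap: 0.0293
```

>>> step_arm --deltas '[[[0.5,0,0,0,0,0],[0.3,0,0,0,0,0],[0,0,0,0,0,0]]]'

```text
clock: 35.08
tool_pos: [0.5873, 0.3396, 0.0122]
tcp_rot: [0.425, 0.565, 0.425, -0.565]
contact_force: [-1.7, -0.8, 3.8]
finger_gap: 0.0291
```

>>> step_arm --deltas '[[[0,0,0,0,0,0],[0,0,0,0,0,0],[0,0,0,0,0,0],[0,0,0,0,0,0],[-10,0,0,0,0,0],[-35,0,0,0,0,0],[-50,0,0,0,0,0],[-50,0,0,0,0,0],[-50,0,0,0,0,0],[0,0,0,0,0,0],[0,0,0,0,0,0]]]' --claw 1

```text
clock: 36.45
tool_pos: [0.587, 0.3393, 0.2071]
tcp_rot: [0.425, 0.565, 0.425, -0.565]
contact_force: [-0.9, -0.7, -1.7]
finger_gap: 0.0853
```

```bash
python3 -c "
from h import *
grab('wrist','w12')"
```

>>> step_arm --deltas '[[[0,9,25,0,0,0],[0,16,48,0,0,0],[0,16,48,0,0,0],[0,16,48,0,0,0],[0,16,48,0,0,0],[0,16,48,0,0,0],[0,16,48,0,0,0],[0,16,48,0,0,0],[0,16,48,0,0,0],[0,6,20,0,0,0],[0,0,0,0,0,0],[0,0,0,0,0,0]]]'

```text
clock: 38.0
tool_pos: [0.606, -0.1096, 0.2064]
tcp_rot: [0.425, 0.565, 0.427, -0.564]
contact_force: [0.7, 0.9, 0.4]
finger_gap: 0.0856
```

Run:
```python
from h import *
grab('wrist','w13'); print(arm.state()['tool_pos'])
grab('scene','s2')
W=[cv2.imread(f'pics/{t}.png') for t in('w9','w13','w12')]
c=[(315,145),(315,145),(315,145)]
t=[cv2.resize(w[140:280,300:500],(400,280),interpolation=2) for w in W]   # 2x, origin 300,140
s=cv2.resize(cv2.imread('pics/s2.png')[150:400,200:600],(400,250)); s=np.vstack([s,np.zeros((30,400,3),np.uint8)])
cv2.imwrite('pics/m9.png',np.vstack([np.hstack(t[:2]),np.hstack([t[2],s])]))
```

```text
[ 0.60604965 -0.10944247  0.20659539]
```

View pics/m9.png

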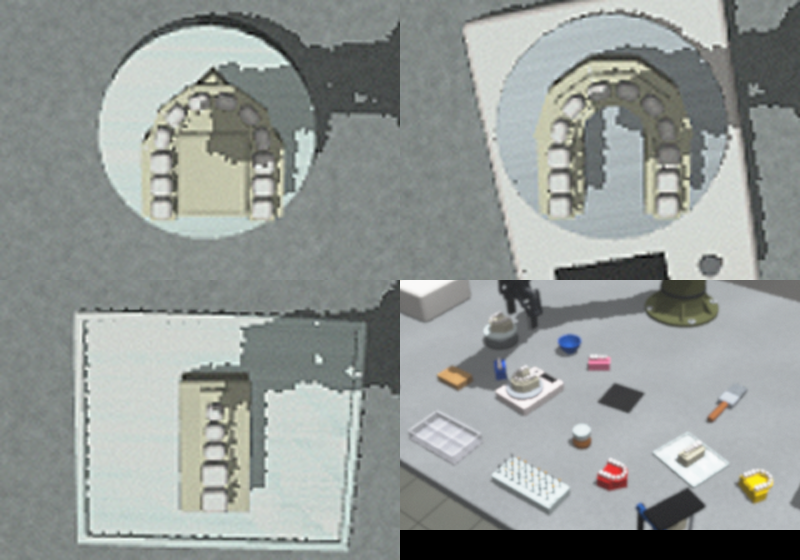

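Run:
```python
from h import *
import pickle
np.set_printoptions(precision=4,suppress=True)
F=lambda t:(lambda c:(lambda u,v,z:pz('wrist',(300+u/2)/1.25,(140+v/2)/1.25,z,c)[:2]))(pickle.load(open(t+'.pkl','rb')))
f=F('w9'); print('disc',(f(98,132,.04)+f(317,132,.04))/2,(f(207,24,.04)+f(207,240,.04))/2,'upper',(f(212,76,.066)+f(212,217,.066))/2,(f(143,150,.066)+f(283,150,.066))/2)
f=F('w13'); print('pan',(f(97,126,.038)+f(333,126,.038))/2,(f(215,12,.038)+f(215,240,.038))/2,'lower',(f(213,57,.038)+f(213,216,.064))/2,(f(135,150,.064)+f(291,150,.064))/2)
f=F('w12'); print('tray',np.mean([f(74,32,.007),f(366,36,.007),f(348,270,.007),f(80,264,.007)],0),'quad',np.mean([f(180,101,.03),f(249,101,.03),f(249,233,.03),f(180,231,.03)],0))
```

```text
disc [ 0.4626 -0.3507] [ 0.461  -0.3502] upper [ 0.4607 -0.3523] [ 0.4599 -0.3526]
pan [ 0.6249 -0.1153] [ 0.6232 -0.1148] lower [ 0.624  -0.1143] [ 0.6211 -0.1135]
tray [0.5868 0.3378] quad [0.5866 0.3391]
```

All three casts are within about 2 mm of their centres and the arm is clear, so I hand in.

```bash
python3 -c "
from cell import arm
print(arm.close_job(), arm.state()['clock'])"
```

```text
the job is handed in; nothing more can be done
the job is handed in; nothing more can be done
```

I parked the quadrant mid-pad and released it there. Then I moved the lower cast to the scale pan, the upper cast to the survey table and the quadrant to the case tray. I lowered each one until light contact (about 4–13 N) before letting go, and handed the job in at about 38 s of the 138 s allowed.

**Last checks:** the wrist pictures put each cast within about 2 mm of its station's centre, upright with its teeth up. The upper was checked just after release, before the last quadrant move. The bowl, jar and brush look undisturbed in the final scene picture; I did not measure them. The gripper was open, about 0.2 m above the scale and touching nothing.

**Disagreements:** at the start, the two fixed cameras' coarse readings of station positions differed by up to about 25 mm, so I used the wrist camera's positions instead. The wrist camera's own readings of the same point varied by about 1–3 mm from close by.

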